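Pack the deburred linkage levers in their kit tray

TASK

The two steel levers lying loose in front of you, a straight one and an L-shaped bell crank, have been deburred and are ready to travel. Lay each one down flat in its own shaped compartment of the grey kit tray, the way round that the compartment is cut for, without dropping them; then swing the tray's steel retaining bar across over them until it is fully home under its keeper. Leave the flange that is already packed, and everything else on the bench, where it is.

Things in the scene. Friction and masses are not known exactly. Their poses are not given: they have to be found in the camera images.
- lever_mid (a point): grip point, half-way up, of the straight steel lever: a loose part 139 mm long, 22 mm thick, 0.24 kg, lying flat (z up). Its large eye (42 mm across) is centred 54 mm along -x from here, its small eye (28 mm) 50 mm along +x. The web between them is 18 mm wide in y, 2 to 20 mm above the underside, clear from x = -33 to +36 mm.
- lever_small_eye (a point): centre of the straight lever's 28 mm eye, half-way up
- crank_mid (a point): grip point, half-way up, on the long arm of the L-shaped steel bell crank: a loose part 107 x 76 mm, 22 mm thick, 0.24 kg, lying flat (z up). The hub (36 mm across) is centred 40 mm along -x from here; the long arm runs along x to a 26 mm eye centred 36 mm along +x. Its web is 16 mm wide in y, 2 to 20 mm above the underside, clear from x = -22 to +23 mm.
- crank_hub (a point): centre of the bell crank's hub, half-way up
- crank_short_eye (a point): centre, half-way up, of the 26 mm eye on the bell crank's short arm, which runs 45 mm from the hub along the crank's +y
- tray: grey kit tray with black compartment floors, 230 mm (x) by 198 mm (y), fixed, lying (like the levers) on a plywood board whose top is at z = 15 mm; origin mid underside, z up. Compartment floors 5 mm, land round them 15 mm above the underside; 2.5 mm play round eyes and hub. A slot at floor level, y = -14 to +40 mm, runs through the tray along x across both webs: room for fingers down to the floor. The two packed webs have 45 mm between them.
- nest_lever (a point): where lever_mid comes to lie in the tray, 16 mm above its underside; axes as the tray's. The straight lever lies along the tray's y, small eye towards tray +y, large eye towards tray -y: its own x axis points along tray +y. The open bar stays 40 mm clear of the packed lever's web.
- nest_crank (a point): where crank_mid comes to lie in the tray, 16 mm above its underside; axes as the tray's. The bell crank's hub is towards tray +y, its long arm points along tray -y, its short arm along tray +x: the crank's own x axis points along tray -y.
- bar (a joint): angle of the steel retaining bar about its upright pivot: 0 = closed, at an end stop (points along tray +x over both parts, tip under the keeper), growing clockwise from above (1.57: along tray -y, on the near rim). Starts open at 1.5 to 1.85, stays where left (friction 0.08 N m). 16 mm wide, 30 to 38 mm above the tray underside, 208 mm long; packed parts, 27 mm high, pass beneath.
- bar_pivot (a point): the pivot of the retaining bar, at tray x = -100, y = +58 mm, on the bar's mid height
- bar_knob (a point): middle height (56 mm above the tray's underside) of the round upright black knob on the bar, 16 to 20 mm in diameter, from 38 to 71 mm above that underside, 140 mm from the pivot; the keeper is 62 mm further out along the bar and 44 mm high
- flange: small steel flange, 53 mm in diameter, 15 mm high, already packed in the square compartment at tray x = +62, y = -67 mm; origin at its underside. Leave it.
- tape: roll of black tape, 62 mm across, 19 mm high, a bystander left of the levers
- gear: steel spur gear, 69 mm across, 22 mm high, a bystander behind them
- spanner: combination spanner, 181 mm long, a bystander lying behind the levers
Things that resemble listed ones, but are neither listed nor needed, are in the scene too. What is shaped like the part that bears lever_mid but yellow is not meant.

How it is judged:
By the outcome, as a careful person would: the job done as asked, in the order asked, and still so for the second after the job is handed in, with the robot touching nothing.
It also fails if it takes over 67 s, if anything falls off the work surface, if the arm or the gripper's body presses on something with over 40 N, if the wrist force passes 120 N, or if a joint passes its speed limit or range.

ROBOT

A 7-joint arm with a two-finger parallel gripper is mounted at the origin on a cart in front of the work surface, level with it; the furniture and walls round the work are solid. World frame = base frame: x ahead of the robot, y to its left, z up, the work surface at z = 0. Lengths are in m, angles in rad, forces in N, time in s.
With the tool pointing down it reaches from about 0.4 to 0.875 m from the base axis. Payload 19.3 kg.
Tool frame: the origin (TCP) lies where the fingers leave the gripper's body, on its centre line; the fingertips stand bot.tip_reach ahead of it and the grasp point (between the pads) lies 54 mm ahead of it (bot.tip_reach is the distance from the TCP to the fingertips, in m); z points along the fingers, y is the line along which they close (so a half turn about z gives the same grasp; the last joint's range is limited). The gripper opens to 85 mm and grips with 20 to 120 N. Pads are 22 mm wide; open, the fingers measure 114 mm over their backs; the gripper's body (76 mm by 85 mm) begins 54 mm behind the grasp point. The pads swing forward as they close: fully open they stand 13 mm farther back than shut.
Start: joints at [-1.177, 0.521, -0.036, 1.599, 0.021, 1.021, -0.113], TCP at [0.28, 0.559, 0.304] pointing down, gripper open.
Joint ranges: [-2.91, 2.91], [-0.3, 2.13], [-1.5, 1.42], [0.17, 2.43], [-1.26, 4.41], [0.16, 1.93], [-2.52, 2.52]. Speed limits (rad/s): [1.89, 1.89, 2.39, 2.39, 3.01, 3.01, 3.01].

INTERFACE

Orientations are given as [roll, pitch, yaw] about the fixed x, y, z axes, in that order (R = Rz(yaw) Ry(pitch) Rx(roll)).
In Python, from workcell import bot gives the robot as it stands. The module is installed in compiled form; this text tells all that it offers.
- The arm moves only by the shell command python3 -m jog 'ROWS' [FORCE]. ROWS is JSON, a list that holds one entry, the list of rows, each a list of 7 numbers: the shift along the tool's x, y, z in mm, then the turn, a rotation vector about the tool's x, y, z in rad, then the opening, from 0 (shut) to 1 (fully open). In form: [[[tx, ty, tz, wx, wy, wz, fingers], ...]]. A call has 1 to 5 rows; each row shifts and turns the commanded pose from where the row before left it, along the tool's axes as they then stand; what a row does not reach is not made up. A row lasts 1/10 s, in which the tool goes at most 50 mm and 8.59 degrees, less where a joint would pass 70% of its speed; a pose out of reach is approached as far as the arm can. A call is refused whole if a number of a shift passes 50 or a number of a turn 0.15, either way. A call with a gripper value outside its range is refused whole. The fingers move at their own pace and stop on an object; FORCE is the grip in N (left out, the last holds). Time passes only in rows, so rows that do not move let the fingers close. It gives the time, the measured TCP pose, the force, the opening and the grip force at its end, in the units of the state.
- bot.observe(): the state, without advancing time (a new reading comes with each control period).
- bot.grab_frame(name): name is "side" or "top" or "wrist"; returns a dict with "img" (420x560x3 uint8, red, green, blue), "intrinsics" (3x3 intrinsics, pixels), "R" (3x3) and "t" (3): a world point X has camera coordinates R X + t; the wrist camera has in their place "tool_from_camera" (4x4, takes a point from camera to tool coordinates, whose origin is the TCP and whose axes are the flange's). Camera axes: x right, y down, z forward; pixel columns grow to the right and rows downward; lengths in m; the calibration is good to about 2 mm. A picture is of the moment at which its call begins: read the wrist's pose just before it. There is no depth.
- bot.job_done(): hands the job in; it is judged then, once.
Trained networks look in a picture, given as the dict that the camera call returned (one of the last four; its "shot" number tells which), for a name from the list of things; names that differ only in an ending like _2 or _b are one class to them, and where a whole thing is asked for, a point or a joint stands for the part that bears it (a point fixed in the world has none). Each returns a list of dicts, best first, with "conf" (0 to 1); they miss things now and then, are a little off and sometimes report something else, mostly with a low value. They report only what shows in the picture. A call takes as long as a camera call. They do not tell look-alikes from the thing itself.
- bot.trace(query, picture): "region" (420x560 bool, what is visible of it).
- bot.spot_point(query, picture): "xyz" ([x, y, z] in m, in world coordinates, good to about 4 mm: a listed point, or the origin of a listed thing).
The state is a dict: "clock": time; "qpos": joint angles; "qd": joint speeds; "joint_efforts": joint torques, N m; "position": TCP position; "tool_rot": TCP orientation; "force": force on the tool from outside, world axes, zero at the start; "moment": the same for the moment, N m; "grip_width": finger opening in m; "finger_force": force on a finger pad.
Only numpy, scipy, OpenCV 4.12 (cv2) and the standard library are available. Lean on these libraries where they do the work, as an engineer would, in place of code of your own. Each camera call takes 0.05 s, during which the arm holds its last target. There are 200 camera calls.

## Working session

There is one attempt and no reset: what is moved stays moved. The work goes in short steps, Python scripts to look and compute and a shell command to move; the robot and the scene stay as the last step left them, time stands still between calls to the robot, and variables do not carry over. Pictures are saved under pics/ and viewed, at most 10 in all, crops included, and the job is handed in when it is done.

```bash
mkdir -p pics; python3 - <<'E'
from workcell import bot
import cv2,numpy as np
s=bot.observe();print(s['clock'],s['position'],s['tool_rot'],s['grip_width'],bot.tip_reach)
ims=[]
for n in ['side','top']:
    p=bot.grab_frame(n);ims.append(p['img'])
    cv2.imwrite(f'pics/{n}0.png',p['img'][:,:,::-1])
    for q in ['lever_mid','lever_small_eye','crank_mid','crank_hub','crank_short_eye','tray','nest_lever','nest_crank','bar_pivot','bar_knob','flange']:
        print(n,q,[(np.round(d['xyz'],4).tolist(),round(d['conf'],2)) for d in bot.spot_point(q,p)[:3]])
print(bot.observe()['clock'])
E
```

```text
0.0 [0.27950737 0.55875236 0.30331575] [-3.14045807e+00  8.57809375e-05  2.67778379e+00] 0.08554151936896663 0.0726
side lever_mid [([0.6719, -0.0781, 0.0265], 0.66), ([0.6318, 0.4011, 0.0142], 0.66)]
side lever_small_eye [([0.6212, -0.0726, 0.0276], 0.97), ([0.6672, 0.3684, 0.0143], 0.66)]
side crank_mid [([0.4849, -0.0897, 0.0236], 0.87), ([0.4739, -0.2333, 0.0479], 0.74)]
side crank_hub [([0.4506, -0.0725, 0.0231], 0.77)]
side crank_short_eye [([0.4677, -0.0423, 0.0273], 0.76)]
side tray [([0.5701, -0.3033, 0.0155], 0.71)]
side nest_lever []
side nest_crank [([0.5957, -0.2914, 0.0324], 0.87), ([0.4257, -0.3673, 0.0738], 0.25), ([0.6225, -0.3792, 0.0224], 0.15)]
side bar_pivot [([0.4734, -0.2304, 0.0488], 0.81), ([0.7788, -0.0254, 0.0126], 0.17)]
side bar_knob [([0.4266, -0.3678, 0.0733], 0.88), ([0.6712, -0.0801, 0.0239], 0.51)]
side flange [([0.6749, -0.076, 0.0252], 0.57), ([0.6266, -0.3776, 0.0237], 0.55), ([0.5681, -0.3027, 0.0139], 0.37)]
top lever_mid [([0.628, 0.4025, 0.0109], 0.88), ([0.6709, -0.0781, 0.0255], 0.76)]
top lever_small_eye [([0.664, 0.3656, 0.01], 0.93), ([0.623, -0.0736, 0.0279], 0.75), ([0.6238, -0.3772, 0.0203], 0.42)]
top crank_mid [([0.4832, -0.0975, 0.027], 0.72)]
top crank_hub [([0.4488, -0.0742, 0.0275], 0.57), ([0.6207, -0.3798, 0.0184], 0.22)]
top crank_short_eye [([0.4674, -0.0383, 0.0273], 0.68)]
top tray [([0.5743, -0.3093, 0.0132], 0.94), ([0.5647, 0.0361, 0.0158], 0.62)]
top nest_lever [([0.535, -0.2918, 0.0308], 0.85)]
top nest_crank [([0.5963, -0.2878, 0.0313], 0.87), ([0.4827, -0.0974, 0.0256], 0.47)]
top bar_pivot [([0.478, -0.2351, 0.0507], 0.65)]
top bar_knob [([0.4219, -0.3715, 0.0705], 0.8)]
top flange [([0.6236, -0.3757, 0.021], 0.74)]
1.2
```

View pics/top0.png

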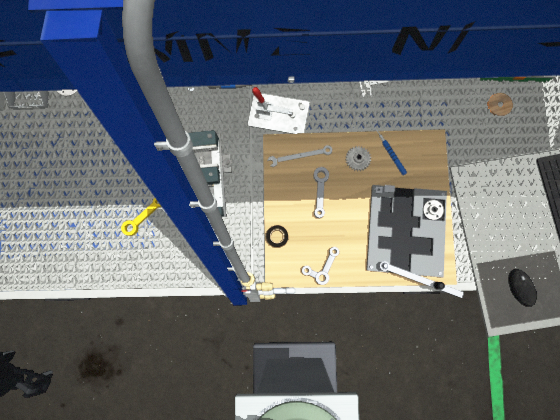

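View pics/side0.png

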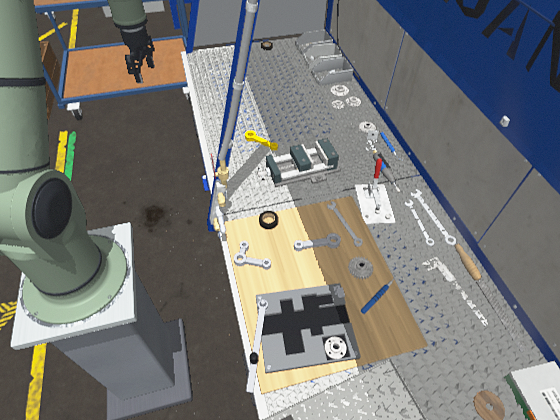

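The top view shows the crank at (323,270), the straight lever at (320,192) and the tray at (407,232). The bar's knob is at (440,287), and a tall post stands at about (240,295), between the arm and the work. I'll locate the post next.

```bash
cat > h.py <<'E'
from workcell import bot
import numpy as np
from scipy.spatial.transform import Rotation as Ro
def ray(p,u,v):
    d=p['R'].T@np.linalg.solve(p['intrinsics'],[u,v,1.]); return -p['R'].T@p['t'],d
def atz(p,u,v,z):
    c,d=ray(p,u,v); return c+d*(z-c[2])/d[2]
def proj(p,X):
    q=p['intrinsics']@(p['R']@np.array(X)+p['t']); return q[:2]/q[2]
def tool(x,y,z,yaw):  # remaining move to TCP x,y,z (m), yaw deg, tool down
    s=bot.observe(); R=Ro.from_euler('xyz',s['tool_rot'])
    d=R.inv().apply(np.array([x,y,z])-s['position'])*1000
    w=(R.inv()*Ro.from_euler('xyz',[np.pi,0,np.radians(yaw)])).as_rotvec()
    print('move mm',d.round(1),'turn',w.round(3),'at',np.round(s['position'],4),'yaw',np.degrees(s['tool_rot'][2]).round(1))
E
python3 - <<'E'
from h import *
import cv2
for n in ['top','side']:
    p=bot.grab_frame(n); print(n,'cam',(-p['R'].T@p['t']).round(3))
    for u,v in ([(230,303),(247,303),(262,292),(290,290),(150,200),(190,190),(75,10),(48,30)] if n=='top' else [(205,205),(217,230),(225,225),(225,175),(245,100)]):
        print((u,v),[atz(p,u,v,z)[:2].round(3).tolist() for z in (0,.1,.3,.5,.7)])
    P=p['img'];c=P[180:320,130:310] if n=='top' else P[0:260,180:350]
    cv2.imwrite(f'pics/c_{n}.png',cv2.resize(c,None,fx=4 if n=='top' else 2.3,fy=4 if n=='top' else 2.3)[:,:,::-1])
print(bot.observe()['clock'])
E
```

```text
top cam [0.451 0.004 1.205]
(230, 303) [[0.387, 0.17], [0.393, 0.156], [0.403, 0.129], [0.414, 0.101], [0.424, 0.074]]
(247, 303) [[0.386, 0.124], [0.392, 0.114], [0.403, 0.094], [0.413, 0.075], [0.424, 0.055]]
(262, 292) [[0.415, 0.084], [0.418, 0.077], [0.424, 0.064], [0.43, 0.051], [0.436, 0.038]]
(290, 290) [[0.419, 0.009], [0.421, 0.008], [0.427, 0.008], [0.432, 0.007], [0.438, 0.006]]
(150, 200) [[0.672, 0.392], [0.654, 0.36], [0.617, 0.296], [0.581, 0.231], [0.544, 0.167]]
(190, 190) [[0.698, 0.281], [0.677, 0.258], [0.637, 0.212], [0.596, 0.166], [0.555, 0.12]]
(75, 10) [[1.254, 0.631], [1.187, 0.579], [1.054, 0.475], [0.921, 0.371], [0.787, 0.267]]
(48, 30) [[1.192, 0.709], [1.131, 0.651], [1.008, 0.534], [0.885, 0.417], [0.762, 0.3]]
side cam [ 0.393 -0.66   0.982]
(205, 205) [[0.384, 0.165], [0.385, 0.081], [0.387, -0.087], [0.389, -0.255], [0.391, -0.424]]
(217, 230) [[0.405, 0.058], [0.404, -0.015], [0.401, -0.162], [0.399, -0.308], [0.397, -0.454]]
(225, 225) [[0.432, 0.07], [0.428, -0.004], [0.42, -0.153], [0.412, -0.302], [0.404, -0.451]]
(225, 175) [[0.47, 0.28], [0.462, 0.184], [0.447, -0.008], [0.431, -0.199], [0.415, -0.391]]
(245, 100) [[0.625, 0.676], [0.601, 0.54], [0.554, 0.268], [0.507, -0.005], [0.46, -0.277]]
1.3
```

View pics/c_top.png

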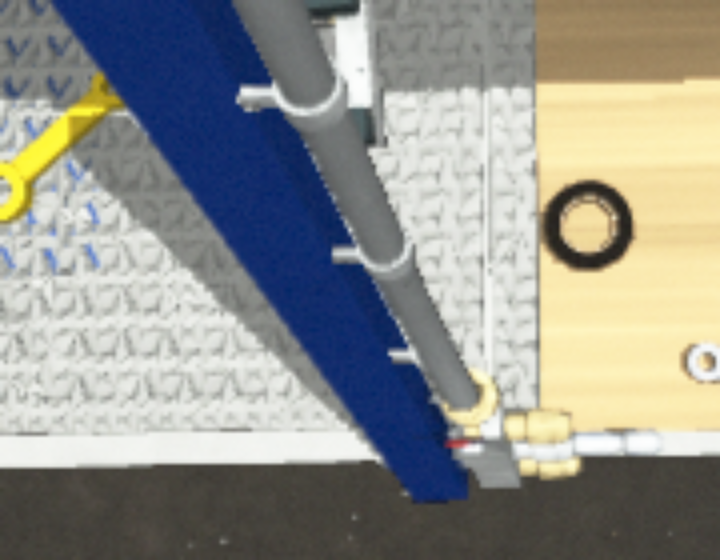

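View pics/c_side.png

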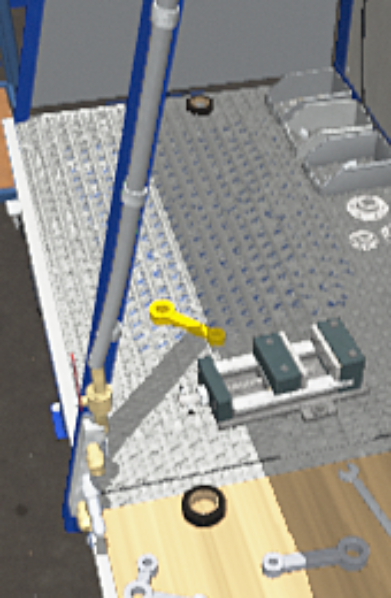

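```bash
python3 - <<'E'
from h import *
t=bot.grab_frame('top');s=bot.grab_frame('side')
def plane(p,a,b):
    c,d1=ray(p,*a);_,d2=ray(p,*b);n=np.cross(d1,d2);n/=np.linalg.norm(n);return n,n@c
def line(a,b,c,d):
    n1,k1=plane(t,a,b);n2,k2=plane(s,c,d)
    for z in (0,.1,.2,.3,.4,.6,.8):
        xy=np.linalg.solve([n1[:2],n2[:2]],[k1-n1[2]*z,k2-n2[2]*z]);print(z,xy.round(3))
print('pipe');line((247,281),(197,180),(225,156),(249.5,9))
# blue post left edge top (231,301)-(144,180); side left edge crop (68,520)->(209.5,226),(145,0)->(243,0)
print('postL');line((231,301),(144,180),(209.5,226),(243,0))
print('nadir',proj(t,[.451,.004,0]))
for x,y in((.41,.12),(.39,.13)):
  for z in(0,.3,.6):print(x,y,z,proj(t,[x,y,z]).round(),proj(s,[x,y,z]).round())
E
```

```text
pipe
0 [0.406 0.105]
0.1 [0.428 0.106]
0.2 [0.451 0.107]
0.3 [0.474 0.107]
0.4 [0.496 0.108]
0.6 [0.542 0.11 ]
0.8 [0.587 0.112]
postL
0 [0.415 0.183]
0.1 [0.436 0.182]
0.2 [0.458 0.18 ]
0.3 [0.479 0.179]
0.4 [0.501 0.177]
0.6 [0.544 0.174]
0.8 [0.587 0.171]
nadir [291.43698102 277.71516503]
0.41 0.12 0 [249. 294.] [215. 214.]
0.41 0.12 0.3 [234. 299.] [202. 142.]
0.41 0.12 0.6 [206. 310.] [181.  27.]
0.39 0.13 0 [245. 302.] [208. 213.]
0.39 0.13 0.3 [229. 310.] [194. 141.]
0.39 0.13 0.6 [198. 326.] [170.  26.]
```

The post leans away from the robot: its front face is at about x = 0.39 at z = 0 and 0.47 at z = 0.4. I'll retract to r ≈ 0.30 and pass in front of it.

```bash
python3 -m jog '[[[0,-41,-10,0,0,0,1],[0,-41,-10,0,0,0,1],[0,-41,-10,0,0,0,1],[0,-41,-10,0,0,0,1]]]' >/dev/null; python3 -m jog '[[[0,-41,-10,0,0,0,1],[0,-41,-10,0,0,0,1],[0,-41,-10,0,0,0,1],[0,-41,-10,0,0,0,1]]]'
python3 -c "
from h import *
tool(.246,.172,.384,153.4);print(bot.observe()['qpos'].round(3))"
```

```text
clock: 2.2
position: [0.1322, 0.2641, 0.3841]
tool_rot: [3.141, 0.0, 2.678]
force: [-0.0, 0.5, 1.0]
grip_width: 0.0857
finger_force: 0.0
move mm [-1.43e+02 -3.14e+01  1.00e-01] turn [0. 0. 0.] at [0.1322 0.2641 0.3841] yaw 153.4
[-1.204 -0.143 -0.091  2.224 -0.015  1.06  -0.18 ]
```

```bash
python3 -m jog '[[[-29,-7,0,0,0,0,1],[-29,-7,0,0,0,0,1],[-29,-6,0,0,0,0,1],[-28,-6,0,0,0,0,1],[-28,-6,0,0,0,0,1]]]' | grep -E 'posi|force'; python3 -m jog '[[[-20,-16,0,0,0,0,1],[-20,-16,0,0,0,0,1],[-20,-16,0,0,0,0,1],[-20,-16,0,0,0,0,1]]]' | grep -E 'posi|force';  python3 -m jog '[[[-15,-26,0,0,0,0,1],[-15,-26,0,0,0,0,1],[-15,-26,0,0,0,0,1],[-15,-26,0,0,0,0,1]]]' 
python3 -c "
from h import *
tool(.484,-.0945,.26,148.5);print(bot.observe()['qpos'].round(3))"
```

```text
position: [0.2472, 0.1721, 0.3841]
force: [-0.3, 1.4, 0.0]
finger_force: 0.0
position: [0.2896, 0.0789, 0.384]
force: [-0.1, 0.1, 0.0]
finger_force: 0.0
clock: 3.5
position: [0.2963, -0.0412, 0.384]
tool_rot: [3.141, 0.0, 2.678]
force: [1.2, -0.0, -0.0]
grip_width: 0.0856
finger_force: 0.0
move mm [-191.7   36.2  124.1] turn [0.001 0.    0.086] at [ 0.2963 -0.0412  0.384 ] yaw 153.4
[-0.814 -0.245  0.622  2.244  0.158  1.102  0.829]
```

```bash
python3 -m jog '[[[-38,7,25,0,0,0.02,1],[-38,7,25,0,0,0.02,1],[-38,7,25,0,0,0.02,1],[-38,7,25,0,0,0.026,1],[-38,7,24,0,0,0,1]]]' | grep -E 'posi|force'; python3 -m jog '[[[0,0,0,0,0,0,1]]]'
cat >> h.py <<'E'
def wshot():
    s=bot.observe();p=bot.grab_frame('wrist');T=p['tool_from_camera']
    Rt=Ro.from_euler('xyz',s['tool_rot']).as_matrix();Rc=Rt@T[:3,:3];c=Rt@T[:3,3]+s['position']
    p=dict(p);q=dict(p);q['R']=Rc.T;q['t']=-Rc.T@c
    return p,q
def spots(p,names):
    for q in names: print(q,[(np.round(d['xyz'],4).tolist(),round(d['conf'],2)) for d in bot.spot_point(q,p)[:2]])
E
python3 - <<'E'
from h import *
import cv2
p,q=wshot();cv2.imwrite('pics/w1.png',p['img'][:,:,::-1])
spots(p,['crank_mid','crank_hub','crank_short_eye','lever_mid','lever_small_eye'])
tool(.484,-.0945,.26,148.5)
E
```

```text
position: [0.4523, -0.0859, 0.2773]
force: [1.5, 1.0, 2.0]
finger_force: 0.0
clock: 4.1
position: [0.4529, -0.0876, 0.2746]
tool_rot: [-3.138, -0.015, 2.607]
force: [-1.1, 0.5, 0.4]
grip_width: 0.0856
finger_force: 0.0
crank_mid [([0.4876, -0.096, 0.0267], 0.85)]
crank_hub [([0.4493, -0.0793, 0.0235], 0.79)]
crank_short_eye [([0.4682, -0.0356, 0.0244], 0.72)]
lever_mid [([0.6721, -0.0763, 0.0257], 0.61)]
lever_small_eye [([0.6203, -0.0743, 0.0273], 0.62)]
move mm [-33.7   8.8  19.4] turn [ 0.006 -0.012  0.018] at [ 0.4506 -0.0852  0.2797] yaw 149.5
```

View pics/w1.png

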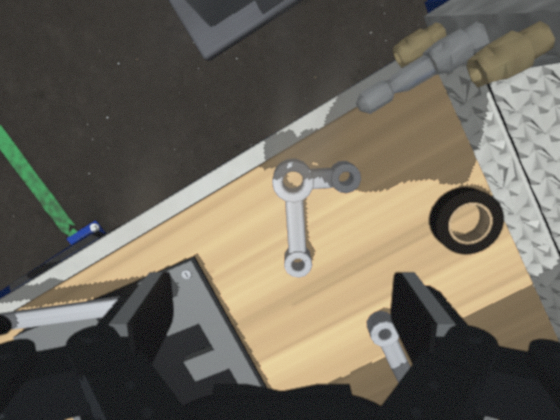

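The wrist view shows the crank's hub at (295,181), its long eye at (298,264) and its short eye at (346,177).

```bash
python3 - <<'E'
from h import *
p,q=wshot()
H,L,S=[atz(q,*u,.037)[:2] for u in((295,181),(298,264),(346,177))]
print(H,L,S,np.linalg.norm(L-H),np.linalg.norm(S-H),'ang',np.degrees(np.arctan2(*(L-H)[::-1])),'mid',H+(L-H)*40/76)
tool(.484,-.0945,.26,148.5);print(bot.observe()['qpos'].round(3),bot.observe()['qd'].round(3))
E
```

```text
[ 0.44910307 -0.07007805] [ 0.51770114 -0.10634969] [ 0.46834403 -0.03056466] 0.07759721473453864 0.043949099111318106 ang -27.867910612837733 mid [ 0.48520732 -0.08916839]
move mm [-33.7   8.7  19.3] turn [ 0.006 -0.012  0.018] at [ 0.4507 -0.0851  0.2797] yaw 149.5
[-0.562  0.399  0.813  2.07  -0.402  0.84   1.528] [ 0.001  0.005 -0.002 -0.001 -0.002 -0.001  0.001]
```

```bash
python3 -m jog '[[[-9,3,15,0.006,-0.012,-0.026,1],[-8,3,15,0,0,0,1],[-8,3,15,0,0,0,1],[-8,3,15,0,0,0,1],[0,0,0,0,0,0,1]]]' | grep -E 'posi|force'; python3 -m jog '[[[0,0,0,0,0,0,1]]]'
python3 - <<'E'
from h import *
import cv2
p,q=wshot();cv2.imwrite('pics/w2.png',p['img'][:,:,::-1])
spots(p,['crank_mid','crank_hub','crank_short_eye'])
tool(.4855,-.092,.092,151)
gp=Ro.from_euler('xyz',bot.observe()['tool_rot']).apply([0,0,.054])
print('px of mid guess',proj(q,[.4855,-.092,.035]))
E
```

```text
position: [0.4854, -0.0909, 0.2181]
force: [-0.3, 0.3, -0.6]
finger_force: 0.0
clock: 5.05
position: [0.4851, -0.0913, 0.2193]
tool_rot: [-3.14, -0.0, 2.635]
force: [0.2, -0.0, -0.2]
grip_width: 0.0853
finger_force: 0.0
crank_mid [([0.4865, -0.0945, 0.0277], 0.93)]
crank_hub [([0.4435, -0.0766, 0.0306], 0.62), ([0.4727, -0.2361, 0.0464], 0.48)]
crank_short_eye [([0.4682, -0.0362, 0.0251], 0.66), ([0.4725, -0.2372, 0.0467], 0.45)]
move mm [ -0.5  -0.4 127.3] turn [-0.001  0.    -0.   ] at [ 0.4853 -0.0913  0.2193] yaw 151.0
px of mid guess [282.37359378 207.57686277]
```

View pics/w2.png

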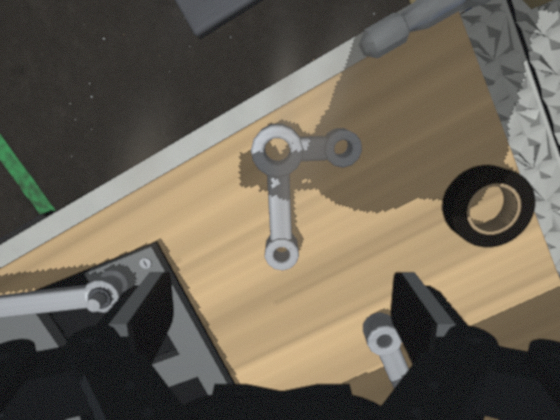

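The hub is now at (277,150) and the long eye at (282,254), so the crank is roughly centred.

```bash
python3 - <<'E'
from h import *
p,q=wshot()
H,L,S=[atz(q,*u,.037)[:2] for u in((277,150),(282,254),(343,147))]
print(np.linalg.norm(L-H),np.linalg.norm(S-H),'ang',np.degrees(np.arctan2(*(L-H)[::-1])),'ang2',np.degrees(np.arctan2(*(S-H)[::-1]))-90,'mid',H+(L-H)*40/76)
m=H+(L-H)*40/76
tool(m[0],m[1],.092,150)
E
```

```text
0.07636459435321918 0.044730593098749716 ang -26.446247669992797 ang2 -26.404876309367943 mid [ 0.48396047 -0.09308987]
move mm [  0.3  -2.1 127.2] turn [-0.001  0.     0.017] at [ 0.4853 -0.0913  0.2192] yaw 151.0
```

```bash
python3 -m jog '[[[0,-2,32,0,0,-0.045,1],[0,0,32,0,0,0,1],[0,0,32,0,0,0,1],[0,0,20,0,0,0,1],[0,0,11,0,0,0,1]]]' | grep -E 'posi|force'; python3 -m jog '[[[0,0,0,0,0,0,0],[0,0,0,0,0,0,0],[0,0,0,0,0,0,0],[0,0,0,0,0,0,0],[0,0,0,0,0,0,0]]]' 60;python3 -m jog '[[[0,0,0,0,0,0,0],[0,0,0,0,0,0,0],[0,0,0,0,0,0,0]]]'
```

```text
position: [0.4837, -0.0933, 0.0904]
force: [-0.3, -0.6, -0.5]
finger_force: 0.0
clock: 6.3
position: [0.4845, -0.0932, 0.0922]
tool_rot: [-3.141, 0.0, 2.68]
force: [-6.0, 2.8, 28.8]
grip_width: 0.0142
finger_force: 58.6
clock: 6.6
position: [0.4845, -0.0932, 0.0923]
tool_rot: [-3.141, 0.0, 2.68]
force: [-2.0, 2.3, 16.0]
grip_width: 0.0146
finger_force: 58.9
```

```bash
python3 -m jog '[[[0,0,-10,0,0,0,0],[0,0,-40,0,0,0,0],[0,0,-40,0,0,0,0],[0,0,-40,0,0,0,0]]]' | grep -E 'posi|force|width'; python3 -m jog '[[[0,0,0,0,0,0.136,0],[0,0,0,0,0,0.136,0],[0,0,0,0,0,0.136,0],[0,0,0,0,0,0.136,0],[0,0,0,0,0,0.136,0]]]' | grep -E 'posi|force';python3 -m jog '[[[0,0,0,0,0,0.136,0],[0,0,0,0,0,0.136,0],[0,0,0,0,0,0.136,0],[0,0,0,0,0,0.136,0],[0,0,0,0,0,0,0]]]'
python3 -c "
from h import *
tool(.575,-.29,.24,83.2);print(bot.observe()['qpos'].round(3))"
```

```text
position: [0.4838, -0.0933, 0.2234]
force: [1.1, 1.9, -2.8]
grip_width: 0.0145
finger_force: 59.5
position: [0.4842, -0.093, 0.2221]
force: [-0.6, -0.2, -1.7]
finger_force: 59.5
clock: 8.0
position: [0.4842, -0.0929, 0.2218]
tool_rot: [-3.14, 0.002, 1.454]
force: [-0.3, -0.3, -3.1]
grip_width: 0.0147
finger_force: 59.5
move mm [-185.1  113.2  -18.1] turn [-0.002  0.002  0.001] at [ 0.4842 -0.0929  0.2218] yaw 83.3
[-0.632  0.692  1.032  2.051 -0.796  0.868  0.746]
```

```bash
python3 -m jog '[[[-37,23,-4,0,0,0,0],[-37,23,-4,0,0,0,0],[-37,23,-4,0,0,0,0],[-37,22,-3,0,0,0,0],[-37,22,-3,0,0,0,0]]]' | grep -E 'posi|force'; python3 -m jog '[[[0,0,0,0,0,0,0],[0,0,0,0,0,0,0]]]'
python3 - <<'E'
from h import *
import cv2
p,q=wshot();cv2.imwrite('pics/w3.png',p['img'][:,:,::-1])
spots(p,['tray','nest_crank','nest_lever','bar_pivot','bar_knob','flange','crank_mid','crank_hub'])
print(bot.observe()['qpos'].round(3))
tool(.596,-.2895,.097,83.2)
E
```

```text
position: [0.5758, -0.2915, 0.2403]
force: [0.7, 0.3, -2.6]
finger_force: 59.5
clock: 8.7
position: [0.5748, -0.2909, 0.2398]
tool_rot: [-3.14, 0.002, 1.457]
force: [-0.0, 0.0, -2.4]
grip_width: 0.0142
finger_force: 59.7
tray [([0.5694, -0.3054, 0.0156], 0.65)]
nest_crank [([0.5981, -0.2839, 0.0295], 0.89)]
nest_lever [([0.5315, -0.289, 0.0336], 0.9)]
bar_pivot [([0.4754, -0.235, 0.0474], 0.97)]
bar_knob [([0.4256, -0.3672, 0.0717], 0.91)]
flange [([0.6217, -0.3766, 0.0222], 0.59), ([0.4272, -0.365, 0.0723], 0.37)]
crank_mid [([0.5795, -0.2927, 0.1748], 0.95)]
crank_hub [([0.5747, -0.2554, 0.1723], 0.63)]
[-0.176  0.844  0.953  1.636 -0.763  1.075  0.889]
move mm [  2.4  20.5 142.7] turn [-0.001  0.001  0.005] at [ 0.5755 -0.2894  0.2397] yaw 83.5
```

View pics/w3.png

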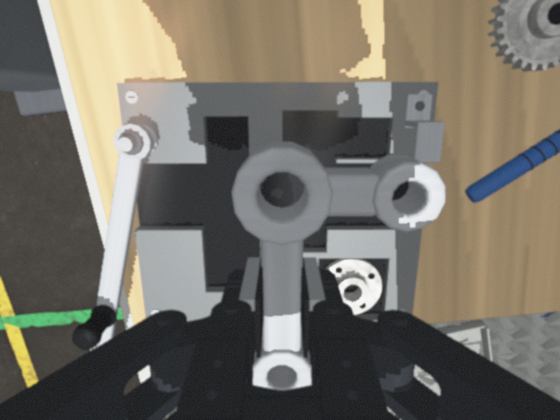

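The tray's far corners are at (120,84) and (437,84). The lever's small-eye pocket spans columns 206 to 248 (top row 117), and the crank's hub pocket starts at (283,110). I'll refine these edges numerically.

```bash
python3 - <<'E'
from h import *
import cv2
g=cv2.cvtColor(cv2.imread('pics/w3.png'),6).astype(int)
def edges(a,o,th=12):
    d=np.convolve(a,[1,1,0,-1,-1],'same')/2
    return [(i+o,int(d[i])) for i in range(2,len(a)-2) if abs(d[i])>th and abs(d[i])==max(abs(d[max(0,i-3):i+4]))]
print('r130',edges(g[126:135,100:460].mean(0),100));print('r122',edges(g[119:125,100:460].mean(0),100))
print('r100',edges(g[96:104,100:460].mean(0),100))
for c in (215,227,240,295,310,330,370): print('c',c,edges(g[70:260,c-3:c+4].mean(1),70))
p,q=wshot()
for u in [(120,84),(437,84),(127,143),(206,117),(248,117),(283,110),(392,110)]: print(u,atz(q,*u,.03).round(4), atz(q,*u,.053).round(4) if u[0]==127 else '')
E
```

```text
r130 [(123, -29), (132, 22), (138, 17), (146, -30), (158, 46), (189, -55), (205, -37), (248, 54), (282, -37), (358, 14), (390, 29), (417, 31)]
r122 [(121, -38), (127, -13), (156, 21), (189, -66), (205, -34), (248, 53), (282, -36), (392, 28), (417, 14)]
r100 [(119, -37), (125, 25), (137, -28), (196, -49), (336, 51), (337, 51), (343, -20), (348, -33), (358, 63), (390, -56), (407, 35), (416, -18), (424, 19), (431, -34), (436, 29)]
c 215 [(82, -36), (116, -55), (144, 13)]
c 227 [(82, -29), (116, -55), (149, 13)]
c 240 [(82, -22), (116, -58), (149, 12), (169, 27), (219, -26)]
c 295 [(82, -22), (110, -38), (143, 31), (149, 19), (175, -36), (202, 19), (217, 13)]
c 310 [(82, -38), (110, -39), (149, 20), (155, 21), (234, -40), (252, 90)]
c 330 [(82, -29), (110, -30), (167, 32), (175, 15), (216, -52), (229, 89)]
c 370 [(77, -70), (117, -104), (158, 102), (163, -91), (175, 18), (216, -53), (229, 93)]
(120, 84) [ 0.4685 -0.1941  0.03  ] 
(437, 84) [ 0.694  -0.2199  0.03  ] 
(127, 143) [ 0.4637 -0.2357  0.03  ] [ 0.4735 -0.2342  0.053 ]
(206, 117) [ 0.5258 -0.2237  0.03  ] 
(248, 117) [ 0.5564 -0.2272  0.03  ] 
(283, 110) [ 0.5825 -0.2252  0.03  ] 
(392, 110) [ 0.6615 -0.2342  0.03  ]
```

```bash
python3 - <<'E'
from h import *
p,q=wshot()
th=np.radians(-6.53);ex=np.array([np.cos(th),np.sin(th)]);ey=np.array([-ex[1],ex[0]])
C=atz(q,119.5,82.5,.03)[:2]; D=atz(q,436.5,82.5,.03)[:2]; O=(C+D)/2-.099*ey; print('O',O)
O2=np.array([.4735,-.2342])+.1*ex-.058*ey; print('O from pivot',O2)
f=lambda P:((P-O)@ex,(P-O)@ey)
K=atz(q,282,110,.02)[:2]+.0205*ex-.0605*ey
K2=atz(q,391.5,122,.02)[:2]-.0605*ex; 
L=atz(q,205,116,.02)[:2]+.0165*ex-.0665*ey
R=atz(q,248,122,.03)[:2]-.0165*ex
print('crank',K,np.round(f(K),4),'x from right',f(K2)[0]);print('lever',L,np.round(f(L),4),'x from right',f(R)[0])
# carried crank as seen, eyes top z: TCP z - (.0923-.037)
z=bot.observe()['position'][2]-.0553
for u in((282,190),(282,376),(408,194)):print('carried',u,atz(q,*u,z).round(4))
print(bot.observe()['position'],z)
E
```

```text
O [ 0.56974553 -0.30447479]
O from pivot [ 0.56625529 -0.30319607]
crank [ 0.59522049 -0.2880322 ] [0.0234 0.0192] x from right 0.02591197096323188
lever [ 0.5319573  -0.29125809] [-0.039   0.0088] x from right -0.03859079521316285
carried (282, 190) [ 0.5793 -0.248   0.1844]
carried (282, 376) [ 0.5705 -0.3255  0.1844]
carried (408, 194) [ 0.6229 -0.2544  0.1844]
[ 0.57544188 -0.28968849  0.2396802 ] 0.1843801997541369
```

```bash
python3 -m jog '[[[0,10,22,0,0,0,0],[0.5,10,30,0,0,0,0],[0,1,30,0,0,0,0],[0,0,20,0,0,0,0],[0,0,0,0,0,0,0]]]' | grep -E 'posi|force'; python3 -m jog '[[[0,0,0,0,0,0,0],[0,0,0,0,0,0,0]]]'
python3 - <<'E'
from h import *
tool(.5965,-.2885,.0975,83.5)
p,q=wshot();import cv2;cv2.imwrite('pics/w4.png',p['img'][60:,100:500,::-1])
E
```

```text
position: [0.5952, -0.2915, 0.1353]
force: [0.1, 0.6, -2.1]
finger_force: 59.6
clock: 9.95
position: [0.5966, -0.2924, 0.1392]
tool_rot: [3.141, 0.002, 1.456]
force: [0.7, -1.0, -1.3]
grip_width: 0.0142
finger_force: 59.6
move mm [ 4.  -0.6 41.7] turn [ 0.001  0.002 -0.002] at [ 0.5966 -0.2924  0.1392] yaw 83.4
```

View pics/w4.png

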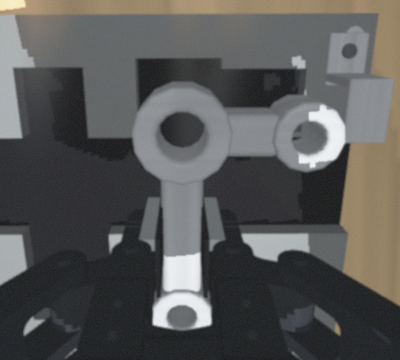

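The carried hub is at crop (183,132) and the hub pocket's corners are at (137,58) and (220,58). Next I'll check the target from here.

```bash
python3 - <<'E'
from h import *
import cv2
g=cv2.cvtColor(cv2.imread('pics/w4.png'),6).astype(int)
d=lambda a:np.abs(np.convolve(a,[1,1,0,-1,-1],'same')/2)
for nm,a,o in(('row',g[62:68,125:235].mean(0),225),('col',g[45:75,150:210].mean(1),105)):
    e=d(a);i=[k for k in range(3,len(a)-3) if e[k]>8 and e[k]==e[k-3:k+4].max()];print(nm,[(k+o,int(e[k])) for k in i])
p,q=wshot()
th=np.radians(-6.53);ex=np.array([np.cos(th),np.sin(th)]);ey=np.array([-ex[1],ex[0]])
for z in(.02,.03):
    print(z,'hub pocket L->mid',atz(q,237,118,z)[:2]+.0205*ex-.0605*ey,'R->',atz(q,320,118,z)[:2]-.0205*ex-.0605*ey)
zt=bot.observe()['position'][2]-.0553
H=atz(q,283,192,zt)[:2];E=atz(q,281.5,377,zt)[:2];print('carried mid',H+(E-H)*40/76,np.linalg.norm(E-H),bot.observe()['position'])
E
```

```text
row [(236, 40), (321, 27)]
col [(118, 47)]
0.02 hub pocket L->mid [ 0.59435668 -0.28951576] R-> [ 0.59457027 -0.28957161]
0.03 hub pocket L->mid [ 0.59557536 -0.28917762] R-> [ 0.59362655 -0.28898428]
carried mid [ 0.59587456 -0.29228246] 0.0778743863230655 [ 0.5966089  -0.29219478  0.13896198]
```

```bash
python3 -m jog '[[[3,-1,10,0,0,0,0],[0,0,12,0,0,0,0],[0,0,8,0,0,0,0],[0,0,0,0,0,0,0],[0,0,0,0,0,0,0]]]';python3 -c "
from h import *
tool(.5957,-.2890,.0975,83.5)"
```

```text
clock: 10.55
position: [0.5954, -0.2891, 0.1074]
tool_rot: [-3.14, 0.002, 1.456]
force: [0.4, 0.0, -2.5]
grip_width: 0.0145
finger_force: 59.7
move mm [0.2 0.3 9.9] turn [-0.002  0.002 -0.002] at [ 0.5954 -0.2891  0.1074] yaw 83.4
```

```bash
python3 -m jog '[[[0,0,3,0,0,0,0],[0,0,2,0,0,0,0]]]'|grep -E 'posi|force'; python3 -m jog '[[[0,0,2,0,0,0,0],[0,0,0,0,0,0,0]]]'|grep -E 'posi|force'; python3 -m jog '[[[0,0,2,0,0,0,0],[0,0,0,0,0,0,0]]]'|grep -E 'posi|force'
```

```text
position: [0.5956, -0.289, 0.1027]
force: [0.2, -0.5, -3.2]
finger_force: 59.7
position: [0.5954, -0.2889, 0.1004]
force: [-0.2, 0.1, -2.0]
finger_force: 59.7
position: [0.5954, -0.2889, 0.0984]
force: [-0.1, -0.6, -2.9]
finger_force: 59.7
```

It's sliding in freely, with no contact on the land. I'll lower the last millimetres and release.

```bash
python3 -m jog '[[[0,0,1,0,0,0,0],[0,0,0.5,0,0,0,0],[0,0,0,0,0,0,0]]]'|grep -E 'posi|force'; python3 -m jog '[[[0,0,0,0,0,0,0.25],[0,0,0,0,0,0,0.4],[0,0,0,0,0,0,0.4],[0,0,0,0,0,0,0.4]]]'|grep -E 'posi|force|wid'; python3 -m jog '[[[0,0,-20,0,0,0,0.4],[0,0,-30,0,0,0,0.4],[0,0,-40,0,0,0,0.4],[0,0,-40,0,0,0,1],[0,0,0,0,0,0,1]]]'|grep -E 'posi|force|wid'
python3 - <<'E'
from h import *
import cv2
p,q=wshot();cv2.imwrite('pics/w5.png',p['img'][:,:,::-1])
spots(p,['crank_mid','crank_hub','crank_short_eye','nest_lever'])
tool(.671,-.077,.24,174)
t=bot.grab_frame('top');spots(t,['crank_mid','crank_hub','crank_short_eye'])
E
```

```text
position: [0.5955, -0.289, 0.0974]
force: [-1.8, 1.6, 3.3]
finger_force: 60.4
position: [0.5955, -0.2889, 0.0971]
force: [-1.1, -0.4, -0.2]
grip_width: 0.0341
finger_force: 0.0
position: [0.5966, -0.2902, 0.2338]
force: [0.9, -0.5, -0.9]
grip_width: 0.0623
finger_force: 0.0
crank_mid [([0.5973, -0.293, 0.0307], 0.72)]
crank_hub []
crank_short_eye [([0.6413, -0.2567, 0.028], 0.91)]
nest_lever [([0.5317, -0.2903, 0.0299], 0.77)]
move mm [218.8  50.8 -13.6] turn [-2.000e-03 -1.000e-03 -1.581e+00] at [ 0.5954 -0.2885  0.2267] yaw 83.4
crank_mid []
crank_hub []
crank_short_eye [([0.6456, -0.2572, 0.0319], 0.39)]
```

View pics/w5.png

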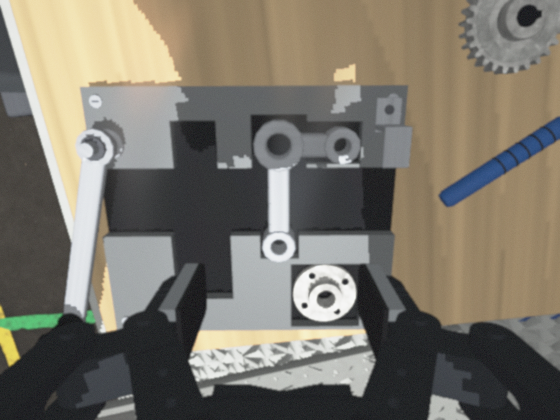

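The crank sits flat in its compartment, with its hub at (278,144), short eye at (342,145) and long eye at (279,246). The lever pocket is empty, its corner at (170,120).

```bash
python3 - <<'E'
from h import *
import cv2
g=cv2.cvtColor(cv2.imread('pics/w5.png'),6).astype(int)
def E(a,o):
    e=np.abs(np.convolve(a,[1,1,0,-1,-1],'same')/2);return [(k+o,int(e[k])) for k in range(3,len(a)-3) if e[k]>10 and e[k]==e[k-3:k+4].max()]
print('row130-155',E(g[130:155,150:240].mean(0),150));print('row 260-285',E(g[245:262,150:250].mean(0),150))
print('col 180-205',E(g[100:150,180:206].mean(1),100));print('col 208-228',E(g[270:320,208:228].mean(1),270))
p,q=wshot()
th=np.radians(-6.53);ex=np.array([np.cos(th),np.sin(th)]);ey=np.array([-ex[1],ex[0]])
H=atz(q,278.5,144,.042)[:2];e=atz(q,279.5,246,.042)[:2];print('crank',H,e,np.linalg.norm(H-e),H+(e-H)*40/76)
t=atz(q,193,119.5,.02)[:2];b=atz(q,215,298,.02)[:2]
print('span',(t-b)@ey,'lever y from top,bottom',(t-.0665*ey),(b+.0775*ey))
l=atz(q,170.5,140,.02)[:2];print('left->',l+.0165*ex);
r=atz(q,216,140,.03)[:2];print('right->',r-.0165*ex)
E
```

```text
row130-155 [(171, 78), (216, 47)]
row 260-285 [(172, 84), (231, 102)]
col 180-205 [(120, 49)]
col 208-228 [(292, 32), (298, 85)]
crank [ 0.59678968 -0.24579278] [ 0.58878105 -0.32008515] 0.07472277908696583 [ 0.59257461 -0.28489403]
span 0.14580006353180894 lever y from top,bottom [ 0.52897633 -0.28968907] [ 0.53711362 -0.29243233]
left-> [ 0.53371842 -0.23811631]
right-> [ 0.5362326  -0.23737871]
```

```bash
python3 -m jog '[[[43,10,-1,0,0,0,1],[43,10,-1,0,0,0,1],[43,10,-1,0,0,0,1],[43,10,0,0,0,0,1],[43,10,0,0,0,0,1]]]'|grep -E 'posi|force'; python3 -m jog '[[[0,0,0,0,0,-0.132,1],[0,0,0,0,0,-0.132,1],[0,0,0,0,0,-0.132,1],[0,0,0,0,0,-0.132,1],[0,0,0,0,0,-0.132,1]]]'|grep -E 'posi|force';python3 -m jog '[[[0,0,0,0,0,-0.132,1],[0,0,0,0,0,-0.132,1],[0,0,0,0,0,-0.132,1],[0,0,0,0,0,-0.132,1],[0,0,0,0,0,-0.132,1]]]'|grep -E 'posi|force';python3 -m jog '[[[0,0,0,0,0,-0.132,1],[0,0,0,0,0,-0.132,1],[0,0,0,0,0,0,1],[0,0,0,0,0,0,1]]]'
python3 - <<'E'
from h import *
import cv2
p,q=wshot();cv2.imwrite('pics/w6.png',p['img'][:,:,::-1])
spots(p,['lever_mid','lever_small_eye'])
tool(.6715,-.077,.092,174);print(bot.observe()['qpos'].round(2))
for d in bot.trace('lever_mid',p)[:2]:
    m=d['region'].astype(np.uint8);c,_=cv2.findContours(m,0,2);r=cv2.minAreaRect(max(c,key=cv2.contourArea));print(d['conf'],m.sum(),r)
    print([atz(q,*b,.033).round(4).tolist() for b in cv2.boxPoints(r)])
E
```

```text
position: [0.6703, -0.0791, 0.2296]
force: [-0.1, -0.7, -0.3]
finger_force: 0.0
position: [0.6699, -0.0809, 0.2295]
force: [0.0, -0.0, -0.7]
finger_force: 0.0
position: [0.6699, -0.081, 0.2295]
force: [0.3, -1.1, 0.3]
finger_force: 0.0
clock: 14.75
position: [0.6699, -0.0811, 0.2296]
tool_rot: [-3.14, -0.001, 3.035]
force: [-0.0, -1.3, 0.2]
grip_width: 0.0852
finger_force: 0.0
lever_mid [([0.6716, -0.0778, 0.0267], 0.67)]
lever_small_eye [([0.6226, -0.0777, 0.0268], 0.85)]
move mm [ -1.3   4.2 137.6] turn [-0.002 -0.001  0.   ] at [ 0.67   -0.0809  0.2296] yaw 174.0
[-0.31  0.76  0.58  1.54 -0.47  0.98  1.87]
0.81 5151 ((287.5, 204.5), (179.0, 53.0), 90.0)
[[0.6052, -0.0893, 0.033], [0.6091, -0.0525, 0.033], [0.7483, -0.0638, 0.033], [0.7438, -0.1062, 0.033]]
```

View pics/w6.png

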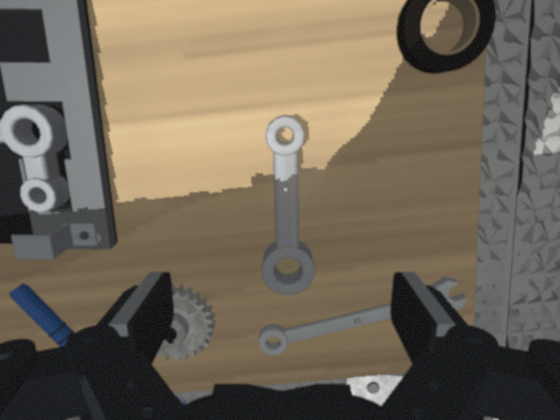

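Small eye at (286,134) and large eye at (287,268), lever parallel to the tool's x axis. The spanner and gear are well clear of the fingers.

```bash
python3 - <<'E'
from h import *
p,q=wshot()
S=atz(q,286,134,.037)[:2];L=atz(q,287.5,268,.037)[:2];m=S+(L-S)*50/104
a=np.degrees(np.arctan2(*(S-L)[::-1]));print(S,L,np.linalg.norm(S-L),a,m);tool(m[0],m[1],.091,a)
E
```

```text
[ 0.61968253 -0.07317014] [ 0.72144552 -0.08221928] 0.10216453566547479 174.9184160012207 [ 0.66860704 -0.07752069]
move mm [  1.5   3.3 138.6] turn [-0.002 -0.001 -0.014] at [ 0.67   -0.0808  0.2296] yaw 174.1
```

```bash
python3 -m jog '[[[0,3.3,36,0,0,-0.014,1],[0,0,36,0,0,0,1],[0,0,36,0,0,0,1],[0,0,20,0,0,0,1],[0,0,10,0,0,0,1]]]' | grep -E 'posi|force'; python3 -m jog '[[[0,0,0,0,0,0,0],[0,0,0,0,0,0,0],[0,0,0,0,0,0,0],[0,0,0,0,0,0,0],[0,0,0,0,0,0,0]]]' 60 | grep -E 'posi|force|wid';python3 -m jog '[[[0,0,0,0,0,0,0],[0,0,0,0,0,0,0],[0,0,0,0,0,0,0]]]'
python3 -c "
from h import *
bot.observe()
p,q=wshot();print(bot.observe()['position'])"
```

```text
position: [0.6694, -0.0777, 0.0896]
force: [0.8, 0.1, 0.6]
finger_force: 0.0
position: [0.6705, -0.0778, 0.0928]
force: [-0.9, 1.7, 7.9]
grip_width: 0.0164
finger_force: 58.5
clock: 16.3
position: [0.6705, -0.0778, 0.0928]
tool_rot: [-3.14, 0.0, 3.054]
force: [-2.4, 0.6, 8.5]
grip_width: 0.0165
finger_force: 59.5
[ 0.67054713 -0.07782263  0.09279829]
```

```bash
python3 -m jog '[[[0,0,-10,0,0,0,0],[0,0,-45,0,0,0,0],[0,0,-45,0,0,0,0],[0,0,-45,0,0,0,0]]]' | grep -E 'posi|force|width'; python3 -m jog '[[[0,0,0,0,0,0.133,0],[0,0,0,0,0,0.133,0],[0,0,0,0,0,0.133,0],[0,0,0,0,0,0.133,0],[0,0,0,0,0,0.133,0]]]' | grep -E 'posi|force';python3 -m jog '[[[0,0,0,0,0,0.133,0],[0,0,0,0,0,0.133,0],[0,0,0,0,0,0.133,0],[0,0,0,0,0,0.133,0],[0,0,0,0,0,0.133,0]]]'| grep -E 'posi|force';python3 -m jog '[[[0,0,0,0,0,0.133,0],[0,0,0,0,0,0.133,0],[-38,-19,0,0,0,0,0],[-38,-19,0,0,0,0,0],[-38,-19,0,0,0,0,0]]]'| grep -E 'posi|force';python3 -m jog '[[[-38,-19,0,0,0,0,0],[-38,-19,0,0,0,0,0],[-38,-19,0,0,0,0,0],[0,0,0,0,0,0,0],[0,0,0,0,0,0,0]]]'
python3 - <<'E'
from h import *
import cv2
p,q=wshot();cv2.imwrite('pics/w7.png',p['img'][:,:,::-1])
spots(p,['lever_mid','lever_small_eye','nest_lever','tray','bar_pivot','bar_knob','crank_mid'])
tool(.532,-.2915,.098,83.5)
g=cv2.cvtColor(p['img'],cv2.COLOR_RGB2GRAY)
c=cv2.HoughCircles(cv2.medianBlur(g,3),cv2.HOUGH_GRADIENT,1,40,param1=100,param2=22,minRadius=12,maxRadius=70);print(None if c is None else c[0][:12].round())
for d in bot.trace('lever_mid',p)[:1]:
    m=d['region'];print(d['conf'],m.sum());ys=np.where(m.any(1))[0]
    for y in range(ys[0],ys[-1]+1,12):
        x=np.where(m[y])[0];print(y,x[0],x[-1],(x[0]+x[-1])/2) if len(x) else 0
E
```

```text
position: [0.6699, -0.0777, 0.239]
force: [1.5, -0.0, -2.5]
grip_width: 0.0167
finger_force: 59.3
position: [0.6702, -0.0775, 0.2374]
force: [-0.2, -0.8, -1.4]
finger_force: 59.4
position: [0.6702, -0.0774, 0.2374]
force: [0.6, 1.0, -3.5]
finger_force: 59.4
position: [0.5998, -0.1852, 0.2375]
force: [1.6, -0.1, -2.6]
finger_force: 59.4
clock: 18.75
position: [0.531, -0.2919, 0.2378]
tool_rot: [-3.141, 0.001, 1.456]
force: [0.7, 0.7, -2.9]
grip_width: 0.0161
finger_force: 59.4
lever_mid [([0.5325, -0.2883, 0.1718], 0.93), ([0.6, -0.2921, 0.0325], 0.3)]
lever_small_eye [([0.5347, -0.2433, 0.1696], 0.72)]
nest_lever []
tray [([0.5697, -0.3049, 0.0148], 0.62)]
bar_pivot [([0.4756, -0.238, 0.0448], 0.91)]
bar_knob [([0.4238, -0.3651, 0.0699], 0.59), ([0.4726, -0.2345, 0.043], 0.35)]
crank_mid [([0.596, -0.295, 0.033], 0.77)]
move mm [ -0.5   0.6 139.2] turn [-0.001  0.001  0.001] at [ 0.5317 -0.2908  0.2371] yaw 83.6
[[280. 172.  40.]
 [390. 270.  52.]
 [406. 188.  69.]
 [370. 132.  27.]
 [192. 134.  13.]
 [436. 132.  18.]
 [362. 234.  19.]
 [418. 298.  32.]
 [410.  98.  26.]]
0.97 13054
127 278 284 281.0
139 255 308 281.5
151 246 316 281.0
163 242 319 280.5
175 243 319 281.0
187 247 315 281.0
199 258 307 282.5
211 257 306 281.5
223 258 305 281.5
235 259 305 282.0
247 258 303 280.5
259 258 303 280.5
271 261 302 281.5
283 261 301 281.0
295 261 302 281.5
307 261 301 281.0
319 261 301 281.0
331 260 302 281.0
343 259 303 281.0
355 259 306 282.5
367 251 313 282.0
379 251 313 282.0
```

```bash
python3 - <<'E'
from h import *
import cv2
p,q=wshot();s=bot.observe();z=s['position'][2]-.0928+.037
psi=s['tool_rot'][2];tx=np.array([np.cos(psi),np.sin(psi)]);ty=np.array([tx[1],-tx[0]])
for u in((280.5,166),(280.5,168)):
    S=atz(q,*u,z)[:2]-s['position'][:2];print('small eye rel TCP in tool mm',(S@tx*1e3).round(1),(S@ty*1e3).round(1))
g=cv2.cvtColor(p['img'],7).astype(int)
def E(a,o):
    e=np.convolve(a,[1,1,0,-1,-1],'same')/2;return [(k+o,int(e[k])) for k in range(3,len(a)-3) if abs(e[k])>10 and abs(e[k])==abs(e[k-3:k+4]).max()]
print('row 115',E(g[118:124,120:460].mean(0),120));print('cols',E(g[70:130,262:300].mean(1),70));print('col 400',E(g[70:130,235:245].mean(1),70))
# crank pocket/hub check: crank hub at known release place
th=np.radians(-6.53);ex=np.array([np.cos(th),np.sin(th)]);ey=np.array([-ex[1],ex[0]])
N=np.array([.532,-.2915])
for nm,X in(('Lfloor',N-.0165*ex+.06*ey),('R',N+.0165*ex+.06*ey),('top',N+.0665*ey)):
    print(nm,proj(q,[*X,.02]).round(1),proj(q,[*X,.03]).round(1))
print('tray far edge',proj(q,[*(np.array([.5697,-.3045])+.099*ey),.03]),'crank hub pred',proj(q,[*(np.array([.595,-.289])+.04*ey),.042]))
E
```

```text
small eye rel TCP in tool mm 50.2 -1.4
small eye rel TCP in tool mm 49.5 -1.4
row 115 [(134, -12), (180, -61), (202, -13), (262, -47), (306, 37), (341, -34), (346, 25), (351, 20), (366, 66), (377, 21), (393, -104), (415, 29), (425, 42), (448, -62)]
cols [(75, -23), (109, -37)]
col 400 [(75, -31)]
Lfloor [262.4 116.6] [261.7 117.2]
R [306.2 116.7] [307.1 117.3]
top [284.3 107.7] [284.4 108. ]
tray far edge [339.88221222  72.96833543] crank hub pred [372.92563063 133.42084989]
```

The pocket's edges lie where predicted, within 1 px, so I'm descending.

```bash
python3 -m jog '[[[-1.3,1.1,30,0,0,0,0],[0,0,35,0,0,0,0],[0,0,30,0,0,0,0],[0,0,20,0,0,0,0],[0,0,12,0,0,0,0]]]'| grep -E 'posi|force'; python3 -m jog '[[[0,0,0,0,0,0,0],[0,0,0,0,0,0,0]]]'
python3 -c "
from h import *
tool(.5327,-.2921,.098,83.5)"
```

```text
position: [0.5318, -0.2926, 0.1086]
force: [0.3, 0.2, -1.7]
finger_force: 59.4
clock: 19.95
position: [0.5324, -0.2932, 0.111]
tool_rot: [-3.141, 0.002, 1.458]
force: [-0.2, -1.2, -2.1]
grip_width: 0.0168
finger_force: 59.3
move mm [ 1.1  0.2 13. ] turn [-0.     0.002  0.   ] at [ 0.5324 -0.2932  0.111 ] yaw 83.5
```

```bash
python3 -m jog '[[[1,0.2,3,0,0,0,0],[0,0,2,0,0,0,0]]]'|grep -E 'posi|force'; python3 -m jog '[[[0,0,2,0,0,0,0],[0,0,0,0,0,0,0]]]'|grep -E 'posi|force'; python3 -m jog '[[[0,0,2,0,0,0,0],[0,0,0,0,0,0,0]]]'|grep -E 'posi|force'
```

```text
position: [0.5329, -0.2918, 0.1058]
force: [0.2, 0.6, -2.5]
finger_force: 59.4
position: [0.5325, -0.2918, 0.1032]
force: [0.0, -1.1, -3.1]
finger_force: 59.4
position: [0.5324, -0.2919, 0.101]
force: [-0.1, 0.4, -2.1]
finger_force: 59.4
```

```bash
python3 -m jog '[[[0,0,1.5,0,0,0,0],[0,0,0,0,0,0,0]]]'|grep -E 'posi|force'; python3 -m jog '[[[0,0,1.5,0,0,0,0],[0,0,0,0,0,0,0]]]'|grep -E 'posi|force'
```

```text
position: [0.5324, -0.2919, 0.0995]
force: [0.1, 0.4, -2.1]
finger_force: 59.4
position: [0.5324, -0.2919, 0.098]
force: [0.0, 0.8, -3.5]
finger_force: 59.4
```

```bash
python3 -m jog '[[[0,0,0.5,0,0,0,0],[0,0,0.4,0,0,0,0],[0,0,0,0,0,0,0]]]'|grep -E 'posi|force'; python3 -m jog '[[[0,0,0,0,0,0,0.25],[0,0,0,0,0,0,0.35],[0,0,0,0,0,0,0.35],[0,0,0,0,0,0,0.35]]]'|grep -E 'posi|force|wid'; python3 -m jog '[[[0,0,-20,0,0,0,0.35],[0,0,-30,0,0,0,0.35],[0,0,-40,0,0,0,0.35],[0,0,-40,0,0,0,1],[0,0,0,0,0,0,1]]]'|grep -E 'posi|force|wid'
python3 -m jog '[[[-29,-33,0,0,0,0,1],[-29,-33,0,0,0,0,1],[-30,-33,0,0,0,0,1],[0,0,0,0,0,0.127,1],[0,0,0,0,0,0.126,1]]]' |grep -E 'posi|force|wid';python3 -m jog '[[[0,0,0,0,0,0,1],[0,0,0,0,0,0,1]]]'
python3 - <<'E'
from h import *
import cv2
p,q=wshot();cv2.imwrite('pics/w8.png',p['img'][:,:,::-1])
spots(p,['lever_mid','lever_small_eye','bar_pivot','bar_knob','crank_mid','crank_hub'])
t=bot.grab_frame('side');spots(t,['lever_mid','lever_small_eye','bar_knob','crank_mid','crank_hub'])
tool(.4245,-.368,.131,69)
E
```

```text
position: [0.5324, -0.292, 0.0978]
force: [-2.5, 3.0, 8.2]
finger_force: 60.8
position: [0.5324, -0.292, 0.0973]
force: [0.6, -0.5, 0.3]
grip_width: 0.0302
finger_force: 0.0
position: [0.5336, -0.293, 0.2319]
force: [-0.4, -0.5, -0.9]
grip_width: 0.0581
finger_force: 0.0
position: [0.4232, -0.369, 0.2278]
force: [0.3, -0.4, 0.7]
grip_width: 0.0854
finger_force: 0.0
clock: 22.85
position: [0.4244, -0.3679, 0.2273]
tool_rot: [-3.14, 0.002, 1.209]
force: [0.4, 0.3, 0.0]
grip_width: 0.0855
finger_force: 0.0
lever_mid [([0.5329, -0.2938, 0.0318], 0.84)]
lever_small_eye []
bar_pivot []
bar_knob [([0.4237, -0.3639, 0.0739], 0.74)]
crank_mid []
crank_hub []
lever_mid [([0.5312, -0.2973, 0.0282], 0.81), ([0.6304, 0.402, 0.0107], 0.69)]
lever_small_eye [([0.539, -0.2427, 0.0341], 0.84), ([0.4238, -0.366, 0.0717], 0.74)]
bar_knob [([0.427, -0.3707, 0.0743], 0.89), ([0.7662, -0.1838, 0.0176], 0.29)]
crank_mid [([0.5951, -0.2887, 0.0294], 0.59)]
crank_hub [([0.601, -0.2506, 0.0319], 0.72), ([0.5912, -0.291, 0.0313], 0.59)]
move mm [ 0.3  0.2 96.5] turn [-0.001  0.002  0.001] at [ 0.4243 -0.368   0.2275] yaw 69.0
```

```bash
python3 -m jog '[[[0,0,35,0,0,0,1],[0,0,35,0,0,0,1],[0,0,20,0,0,0,1],[0,0,6,0,0,0,1],[0,0,0,0,0,0,1]]]'|grep -E 'posi|force'; python3 -m jog '[[[0,0,0,0,0,0,0.33],[0,0,0,0,0,0,0.33],[0,0,0,0,0,0,0.33],[0,0,0,0,0,0,0.33],[0,0,0,0,0,0,0.33]]]' 20
```

```text
position: [0.424, -0.3683, 0.1314]
force: [0.1, -1.0, 0.3]
finger_force: 0.0
clock: 24.5
position: [0.4243, -0.3682, 0.1318]
tool_rot: [-3.141, 0.002, 1.205]
force: [0.1, -0.7, 0.6]
grip_width: 0.0278
finger_force: 0.0
```

```bash
python3 -m jog '[[[0.7,14,0,0,0,-0.1,0.33],[0.7,14,0,0,0,-0.1,0.33],[0.7,14,0,0,0,-0.1,0.33],[0.7,14,0,0,0,-0.1,0.33],[0.7,14,0,0,0,-0.1,0.33]]]'|grep -E 'posi|force|rot'; python3 - <<'E'
from h import *
s=bot.observe();d=s['position'][:2]-[.476,-.235];print(np.hypot(*d),np.degrees(np.arctan2(d[1],d[0])),'yaw-180',np.degrees(s['tool_rot'][2])-180,s['force'])
t=bot.grab_frame('side');spots(t,['bar_knob']);t=bot.grab_frame('top');spots(t,['bar_knob','lever_mid'])
E
```

```text
position: [0.4935, -0.3765, 0.1315]
tool_rot: [-3.14, 0.001, 1.709]
force: [-0.0, -0.3, -0.8]
finger_force: 0.4
0.1425374277698499 -82.96417389703784 yaw-180 -82.10591096438598 [-0.03235159 -0.32644418 -0.83879226]
bar_knob [([0.4904, -0.3777, 0.0775], 0.54)]
bar_knob [([0.6037, -0.248, 0.031], 0.57), ([0.6002, -0.2886, 0.0306], 0.15)]
lever_mid [([0.5328, -0.2946, 0.0289], 0.82), ([0.6297, 0.4025, 0.0098], 0.79)]
```

Knob and gripper are moving together along the arc. I'll continue the swing.

```bash
for i in 1; do python3 -m jog '[[[0.8,14,0,0,0,-0.1,0.33],[0.8,14,0,0,0,-0.1,0.33],[0.8,14,0,0,0,-0.1,0.33],[0.8,14,0,0,0,-0.1,0.33],[0.8,14,0,0,0,-0.1,0.33]]]'|grep -E 'posi|force'; done; python3 -m jog '[[[0.8,14,0,0,0,-0.1,0.33],[0.8,14,0,0,0,-0.1,0.33]]]'|grep -E 'posi|force'; python3 - <<'E'
from h import *
s=bot.observe();d=s['position'][:2]-[.476,-.235];print(np.hypot(*d),np.degrees(np.arctan2(d[1],d[0])),'yaw-180',np.degrees(s['tool_rot'][2])-180,s['force'],s['qpos'].round(2))
t=bot.grab_frame('side');spots(t,['bar_knob'])
E
```

```text
position: [0.5569, -0.35, 0.1313]
force: [-1.0, -0.8, -0.2]
finger_force: 0.4
position: [0.5775, -0.331, 0.1313]
force: [-1.0, -1.3, -0.1]
finger_force: 0.4
0.13972374995554637 -43.419635081263394 yaw-180 -42.16648490571686 [-0.99738471 -1.29240687 -0.10752332] [ 0.06  0.89  0.61  1.62 -0.64  0.84  1.78]
bar_knob [([0.5764, -0.3359, 0.0727], 0.55)]
```

```bash
python3 -m jog '[[[0.7,14,0,0,0,-0.1,0.33],[0.7,14,0,0,0,-0.1,0.33],[0.7,14,0,0,0,-0.1,0.33],[0.7,14,0,0,0,-0.1,0.33],[0.7,14,0,0,0,-0.1,0.33]]]'|grep -E 'posi|force';  python3 -m jog '[[[0.3,5,0,0,0,-0.04,0.33],[0.3,5,0,0,0,-0.04,0.33],[0,3,0,0,0,-0.02,0.33]]]'|grep -E 'posi|force'; python3 - <<'E'
from h import *
s=bot.observe();d=s['position'][:2]-[.476,-.235];print(np.hypot(*d),np.degrees(np.arctan2(d[1],d[0])),'yaw-180',np.degrees(s['tool_rot'][2])-180,s['force'],s['qpos'].round(2))
E
```

```text
position: [0.6095, -0.2702, 0.1311]
force: [1.2, -1.0, 0.5]
finger_force: 0.4
position: [0.6118, -0.2571, 0.1311]
force: [-0.6, -1.7, 0.8]
finger_force: 0.3
0.13761128734862554 -9.24804663228231 yaw-180 -7.9130345957293 [-0.63731225 -1.6558081   0.75012631] [ 0.02  0.85  0.47  1.62 -0.5   0.79  2.14]
```

```bash
for i in 1; do python3 -m jog '[[[0,3,0,0,0,-0.02,0.33],[0,2,0,0,0,-0.02,0.33],[0,0,0,0,0,0,0.33]]]'|grep -E 'posi|force'; done; python3 -m jog '[[[0,2,0,0,0,-0.01,0.33],[0,0,0,0,0,0,0.33]]]'|grep -E 'posi|force'; python3 -m jog '[[[0,2,0,0,0,0,0.33],[0,0,0,0,0,0,0.33]]]'|grep -E 'posi|force'; python3 -m jog '[[[0,1.5,0,0,0,0,0.33],[0,0,0,0,0,0,0.33]]]'|grep -E 'posi|force'
```

```text
position: [0.613, -0.2516, 0.1311]
force: [-0.3, -0.3, 0.3]
finger_force: 0.0
position: [0.6133, -0.2496, 0.1311]
force: [-0.5, -0.3, -0.7]
finger_force: 0.0
position: [0.6135, -0.2474, 0.1311]
force: [1.0, 0.3, 0.3]
finger_force: 0.0
position: [0.6136, -0.246, 0.1311]
force: [-0.4, 0.0, -1.0]
finger_force: 0.0
```

```bash
python3 -m jog '[[[0,1.5,0,0,0,0,0.33],[0,0,0,0,0,0,0.33]]]'|grep -E 'posi|force'; python3 -m jog '[[[0,1.5,0,0,0,0,0.33],[0,0,0,0,0,0,0.33]]]'|grep -E 'posi|force|wid'; python3 - <<'E'
from h import *
import cv2
t=bot.grab_frame('side');spots(t,['bar_knob','bar_pivot','crank_mid','lever_mid'])
t2=bot.grab_frame('top');spots(t2,['bar_knob'])
p,q=wshot();spots(p,['bar_knob','bar_pivot'])
for nm,P in(('top',t2),('side',t)):
  for d in bot.trace('bar',P)[:1]:
    m=d['region'];print(nm,d['conf'],m.sum());r=cv2.minAreaRect(cv2.findNonZero(m.astype(np.uint8)));print([atz(P,*b,.053).round(3)[:2].tolist() for b in cv2.boxPoints(r)])
E
```

```text
position: [0.6137, -0.2445, 0.1311]
force: [0.5, -0.7, -0.5]
finger_force: 0.0
position: [0.6137, -0.2442, 0.1312]
force: [1.4, -6.5, -1.9]
grip_width: 0.0283
finger_force: 3.1
bar_knob [([0.6188, -0.2531, 0.0745], 0.86)]
bar_pivot [([0.4778, -0.2328, 0.0489], 0.73)]
crank_mid [([0.5958, -0.2857, 0.032], 0.64)]
lever_mid []
bar_knob []
bar_knob [([0.6146, -0.2539, 0.0688], 0.56)]
bar_pivot [([0.6183, -0.2543, 0.0708], 0.41)]
side 0.73 449
[[0.468, -0.227], [0.675, -0.246], [0.67, -0.27], [0.466, -0.251]]
```

```bash
python3 -m jog '[[[0,1.5,0,0,0,0,0.33],[0,0,0,0,0,0,0.33],[0,0,0,0,0,0,0.33]]]'|grep -E 'posi|force'; python3 -m jog '[[[0,1,0,0,0,0,0.33],[0,0,0,0,0,0,0.33],[0,0,0,0,0,0,0.33]]]'|grep -E 'posi|force|wid'
```

```text
position: [0.6137, -0.2439, 0.1313]
force: [1.5, -12.2, -3.8]
finger_force: 6.1
position: [0.6137, -0.2437, 0.1313]
force: [1.8, -16.4, -6.2]
grip_width: 0.028
finger_force: 8.2
```

It's at a hard stop. I'll back off and lift clear.

```bash
python3 -m jog '[[[0,-4,0,0,0,0,0.33],[0,-2.5,0,0,0,0,0.33],[0,0,0,0,0,0,0.33]]]'|grep -E 'posi|force'; python3 -m jog '[[[0,0,-15,0,0,0,0.33],[0,0,-30,0,0,0,0.33],[0,0,-40,0,0,0,0.4],[0,0,-40,0,0,0,0.4],[0,0,0,0,0,0,0.4]]]'|grep -E 'posi|force|clo'; python3 -m jog '[[[0,0,0,0,0,0,0.4],[0,0,0,0,0,0,0.4]]]'>/dev/null
python3 - <<'E'
from h import *
import cv2
p,q=wshot();cv2.imwrite('pics/w9.png',p['img'][:,:,::-1]);spots(p,['bar_knob','bar_pivot','lever_mid','crank_mid','crank_short_eye','lever_small_eye','flange'])
for n in('side','top'):
    t=bot.grab_frame(n);print(n);spots(t,['bar_knob','lever_mid','crank_mid','crank_hub','crank_short_eye','lever_small_eye','flange'])
for d in bot.trace('bar',p)[:1]:
    m=d['region'].astype(np.uint8);r=cv2.minAreaRect(cv2.findNonZero(m));print(d['conf'],m.sum(),r,[atz(q,*b,.053).round(3)[:2].tolist() for b in cv2.boxPoints(r)])
E
```

```text
position: [0.6134, -0.2473, 0.1311]
force: [0.6, 0.7, 0.2]
finger_force: 0.0
clock: 30.15
position: [0.6151, -0.2478, 0.2627]
force: [-0.3, -0.1, -0.3]
finger_force: 0.0
bar_knob [([0.615, -0.2519, 0.0734], 0.68)]
bar_pivot []
lever_mid [([0.5332, -0.294, 0.0343], 0.88)]
crank_mid [([0.5971, -0.292, 0.0318], 0.89), ([0.6446, -0.2522, 0.0291], 0.27)]
crank_short_eye [([0.6411, -0.2553, 0.0295], 0.76)]
lever_small_eye [([0.5351, -0.2455, 0.032], 0.86)]
flange [([0.627, -0.3802, 0.0217], 0.94), ([0.5716, -0.3034, 0.0165], 0.55)]
side
bar_knob [([0.6201, -0.253, 0.074], 0.7), ([0.7769, -0.0209, 0.0119], 0.54)]
lever_mid [([0.53, -0.2953, 0.0311], 0.85)]
crank_mid [([0.5948, -0.2839, 0.0296], 0.82), ([0.5306, -0.2929, 0.031], 0.38)]
crank_hub [([0.6011, -0.2466, 0.0293], 0.76), ([0.6252, -0.3756, 0.0225], 0.24)]
crank_short_eye [([0.6433, -0.26, 0.0326], 0.92), ([0.5379, -0.2431, 0.0338], 0.44)]
lever_small_eye [([0.5401, -0.2415, 0.0309], 0.63)]
flange [([0.6242, -0.378, 0.0249], 0.56)]
top
bar_knob []
lever_mid [([0.6311, 0.4031, 0.0112], 0.78)]
crank_mid []
crank_hub [([0.6028, -0.2474, 0.0321], 0.54)]
crank_short_eye []
lever_small_eye []
flange []
0.78 6155 ((280.9999694824219, 133.99996948242188), (37.99999237060547, 267.99993896484375), 0.0) [[0.668, -0.268], [0.476, -0.248], [0.478, -0.223], [0.671, -0.237]]
```

```bash
python3 -c "
from workcell import bot
print(bot.job_done())"
```

```text
the job is handed in; nothing more can be done
None
```

The job is handed in. By the camera networks' positions, both levers lie flat in their own compartments the right way round and the flange has not moved. The retaining bar is hard against its end stop, with the knob where the closed bar should put it; I did not view a picture after the swing. The arm is clear, and it took about 31 s of the 67 s allowed.

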